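# Sort turned knobs with a go/no-go slot gauge

### The job

Check the three turned knobs with the slot gauge, one at a time: slide each one, flange flat on the gauge's plate, into the slot from the bare end until it stops, or until it is well inside the red NO-GO part, never forcing it, and put it away before you gauge the next. Stand a knob that is stopped at the mouth (oversize) in the yellow tray, one that passes the green GO part but stops at the red part (good) in the green tray, and one that goes into the red part (undersize) in the red tray. Leave the knobs upright in their trays and do not knock the oil can, caliper or wrench about.

Things in the scene. Friction and masses are not known exactly. Their poses are not given: they have to be found in the camera images.
- gauge: stepped slot gauge, fixed: dark steel plate 160 x 100 mm, 6 mm thick, with pairs of steel blocks 14 mm high on it (tops 20 mm above the bench) that leave a straight slot, open above and at both ends. Origin at the centre of the plate's underside; x along the slot from the mouth inwards, y across (slot centred on y = 0), z up. Bare plate from x = -80 to -20 mm
- gauge_mouth (a point): middle of the slot's mouth, on the plate's top (gauge x = -20 mm, 6 mm above the bench), axes as the gauge's. Here begins the GO part: 43 mm wide, 50 mm long, green stripes on its blocks. An oversize knob is stopped here, its axis 5 to 8 mm before this point; a good one enters with 1.5 mm of play on each side
- gauge_step (a point): middle of the step, on the plate's top (gauge x = 30 mm), axes as the gauge's. Here the slot narrows to the NO-GO part: 37 mm wide, 50 mm long, red stripes, open at its far end. A good knob is stopped here, its axis 5 to 8 mm before this point; an undersize one slides on with 1.5 mm of play on each side
- knob_a_mid (a point): one of three turned aluminium knobs, standing: round flange 12 mm thick, on it a central round stem 18 mm across, 40 mm long (52 mm in all, about 65 g). The flange is about 40 mm across, or up to 6 mm over or under: one knob is good, one oversize, one undersize, the gauge tells which. Point on the axis, half-way up (26 mm above its underside); z up
- knob_b_mid (a point): one of three turned aluminium knobs, standing: round flange 12 mm thick, on it a central round stem 18 mm across, 40 mm long (52 mm in all, about 65 g). The flange is about 40 mm across, or up to 6 mm over or under: one knob is good, one oversize, one undersize, the gauge tells which. Point on the axis, half-way up (26 mm above its underside); z up
- knob_c_mid (a point): one of three turned aluminium knobs, standing: round flange 12 mm thick, on it a central round stem 18 mm across, 40 mm long (52 mm in all, about 65 g). The flange is about 40 mm across, or up to 6 mm over or under: one knob is good, one oversize, one undersize, the gauge tells which. Point on the axis, half-way up (26 mm above its underside); z up
- tray_green: green plastic tray for good knobs, fixed, 100 x 100 mm outside, 16 mm high, open on top, walls and floor 4 mm thick; origin at the centre of its underside, x and y along its sides, z up
- tray_yellow: yellow plastic tray for oversize knobs, fixed, 100 x 100 mm outside, 16 mm high, open on top, walls and floor 4 mm thick; origin at the centre of its underside, x and y along its sides, z up
- tray_red: red plastic tray for undersize knobs, fixed, 100 x 100 mm outside, 16 mm high, open on top, walls and floor 4 mm thick; origin at the centre of its underside, x and y along its sides, z up
- oil_mid (a point): bystander: blue oil can, 48 mm across, 85 mm high, standing loose on the bench; point at half its height
- caliper_mid (a point): bystander: steel caliper with a black slide, 190 mm long along its x, jaws to its -y, up to 10 mm thick, lying loose on the bench; point at its middle
- wrench_grip (a point): bystander: steel wrench, 160 mm long along its x, lying loose on the bench; point on its handle
There are look-alikes about, which are no part of the job. Of the things like the tray_yellow, leave any that is pink; of the rest the smaller one is meant.

How it is judged:
On the way, in this order (a step that is already met when the one before it is completed fails the run):
1. a first knob is slid along the gauge to where its size lets it go: oversize against the mouth, good against the start of the NO-GO part, undersize inside the NO-GO part (((x of knob_a_mid in the frame of gauge between 0.036 and 0.1 m and y of knob_a_mid in the frame of gauge between -0.006 and 0.006 m and z of knob_a_mid in the frame of gauge between 0.026 and 0.04 m and angle between knob_a_mid's own z axis and vertical below 0.15 rad) or (x of knob_b_mid in the frame of gauge between -0.036 and -0.02 m and y of knob_b_mid in the frame of gauge between -0.006 and 0.006 m and z of knob_b_mid in the frame of gauge between 0.026 and 0.04 m and angle between knob_b_mid's own z axis and vertical below 0.15 rad) or (x of knob_c_mid in the frame of gauge between 0.014 and 0.03 m and y of knob_c_mid in the frame of gauge between -0.006 and 0.006 m and z of knob_c_mid in the frame of gauge between 0.026 and 0.04 m and angle between knob_c_mid's own z axis and vertical below 0.15 rad))), for 0.1 s.
2. a second knob is gauged in the same way while the first stands in its proper tray ((((x of knob_a_mid in the frame of gauge between 0.036 and 0.1 m and y of knob_a_mid in the frame of gauge between -0.006 and 0.006 m and z of knob_a_mid in the frame of gauge between 0.026 and 0.04 m and angle between knob_a_mid's own z axis and vertical below 0.15 rad) and (x of knob_b_mid in the frame of tray_yellow between -0.034 and 0.034 m and y of knob_b_mid in the frame of tray_yellow between -0.034 and 0.034 m and z of knob_b_mid in the frame of tray_yellow between 0.024 and 0.034 m and angle between knob_b_mid's own z axis and vertical below 0.15 rad)) or ((x of knob_a_mid in the frame of gauge between 0.036 and 0.1 m and y of knob_a_mid in the frame of gauge between -0.006 and 0.006 m and z of knob_a_mid in the frame of gauge between 0.026 and 0.04 m and angle between knob_a_mid's own z axis and vertical below 0.15 rad) and (x of knob_c_mid in the frame of tray_green between -0.034 and 0.034 m and y of knob_c_mid in the frame of tray_green between -0.034 and 0.034 m and z of knob_c_mid in the frame of tray_green between 0.024 and 0.034 m and angle between knob_c_mid's own z axis and vertical below 0.15 rad)) or ((x of knob_b_mid in the frame of gauge between -0.036 and -0.02 m and y of knob_b_mid in the frame of gauge between -0.006 and 0.006 m and z of knob_b_mid in the frame of gauge between 0.026 and 0.04 m and angle between knob_b_mid's own z axis and vertical below 0.15 rad) and (x of knob_a_mid in the frame of tray_red between -0.034 and 0.034 m and y of knob_a_mid in the frame of tray_red between -0.034 and 0.034 m and z of knob_a_mid in the frame of tray_red between 0.024 and 0.034 m and angle between knob_a_mid's own z axis and vertical below 0.15 rad)) or ((x of knob_b_mid in the frame of gauge between -0.036 and -0.02 m and y of knob_b_mid in the frame of gauge between -0.006 and 0.006 m and z of knob_b_mid in the frame of gauge between 0.026 and 0.04 m and angle between knob_b_mid's own z axis and vertical below 0.15 rad) and (x of knob_c_mid in the frame of tray_green between -0.034 and 0.034 m and y of knob_c_mid in the frame of tray_green between -0.034 and 0.034 m and z of knob_c_mid in the frame of tray_green between 0.024 and 0.034 m and angle between knob_c_mid's own z axis and vertical below 0.15 rad)) or ((x of knob_c_mid in the frame of gauge between 0.014 and 0.03 m and y of knob_c_mid in the frame of gauge between -0.006 and 0.006 m and z of knob_c_mid in the frame of gauge between 0.026 and 0.04 m and angle between knob_c_mid's own z axis and vertical below 0.15 rad) and (x of knob_a_mid in the frame of tray_red between -0.034 and 0.034 m and y of knob_a_mid in the frame of tray_red between -0.034 and 0.034 m and z of knob_a_mid in the frame of tray_red between 0.024 and 0.034 m and angle between knob_a_mid's own z axis and vertical below 0.15 rad)) or ((x of knob_c_mid in the frame of gauge between 0.014 and 0.03 m and y of knob_c_mid in the frame of gauge between -0.006 and 0.006 m and z of knob_c_mid in the frame of gauge between 0.026 and 0.04 m and angle between knob_c_mid's own z axis and vertical below 0.15 rad) and (x of knob_b_mid in the frame of tray_yellow between -0.034 and 0.034 m and y of knob_b_mid in the frame of tray_yellow between -0.034 and 0.034 m and z of knob_b_mid in the frame of tray_yellow between 0.024 and 0.034 m and angle between knob_b_mid's own z axis and vertical below 0.15 rad)))), for 0.1 s.
3. the third knob is gauged in the same way while the other two stand in their proper trays ((((x of knob_a_mid in the frame of gauge between 0.036 and 0.1 m and y of knob_a_mid in the frame of gauge between -0.006 and 0.006 m and z of knob_a_mid in the frame of gauge between 0.026 and 0.04 m and angle between knob_a_mid's own z axis and vertical below 0.15 rad) and (x of knob_b_mid in the frame of tray_yellow between -0.034 and 0.034 m and y of knob_b_mid in the frame of tray_yellow between -0.034 and 0.034 m and z of knob_b_mid in the frame of tray_yellow between 0.024 and 0.034 m and angle between knob_b_mid's own z axis and vertical below 0.15 rad) and (x of knob_c_mid in the frame of tray_green between -0.034 and 0.034 m and y of knob_c_mid in the frame of tray_green between -0.034 and 0.034 m and z of knob_c_mid in the frame of tray_green between 0.024 and 0.034 m and angle between knob_c_mid's own z axis and vertical below 0.15 rad)) or ((x of knob_b_mid in the frame of gauge between -0.036 and -0.02 m and y of knob_b_mid in the frame of gauge between -0.006 and 0.006 m and z of knob_b_mid in the frame of gauge between 0.026 and 0.04 m and angle between knob_b_mid's own z axis and vertical below 0.15 rad) and (x of knob_a_mid in the frame of tray_red between -0.034 and 0.034 m and y of knob_a_mid in the frame of tray_red between -0.034 and 0.034 m and z of knob_a_mid in the frame of tray_red between 0.024 and 0.034 m and angle between knob_a_mid's own z axis and vertical below 0.15 rad) and (x of knob_c_mid in the frame of tray_green between -0.034 and 0.034 m and y of knob_c_mid in the frame of tray_green between -0.034 and 0.034 m and z of knob_c_mid in the frame of tray_green between 0.024 and 0.034 m and angle between knob_c_mid's own z axis and vertical below 0.15 rad)) or ((x of knob_c_mid in the frame of gauge between 0.014 and 0.03 m and y of knob_c_mid in the frame of gauge between -0.006 and 0.006 m and z of knob_c_mid in the frame of gauge between 0.026 and 0.04 m and angle between knob_c_mid's own z axis and vertical below 0.15 rad) and (x of knob_a_mid in the frame of tray_red between -0.034 and 0.034 m and y of knob_a_mid in the frame of tray_red between -0.034 and 0.034 m and z of knob_a_mid in the frame of tray_red between 0.024 and 0.034 m and angle between knob_a_mid's own z axis and vertical below 0.15 rad) and (x of knob_b_mid in the frame of tray_yellow between -0.034 and 0.034 m and y of knob_b_mid in the frame of tray_yellow between -0.034 and 0.034 m and z of knob_b_mid in the frame of tray_yellow between 0.024 and 0.034 m and angle between knob_b_mid's own z axis and vertical below 0.15 rad)))), for 0.1 s.
At the end, for the whole second after the job is handed in: the good knob stands in the green tray, the oversize one in the yellow tray and the undersize one in the red tray, each on the tray's floor inside its walls (axis within 34 mm of the centre along either side, at most 7 mm off the floor) and upright within 0.15 rad, through the last second (x of knob_a_mid in the frame of tray_red between -0.034 and 0.034 m and y of knob_a_mid in the frame of tray_red between -0.034 and 0.034 m and z of knob_a_mid in the frame of tray_red between 0.024 and 0.034 m and angle between each of knob_a_mid, knob_b_mid, knob_c_mid's own z axis and vertical below 0.15 rad and x of knob_b_mid in the frame of tray_yellow between -0.034 and 0.034 m and y of knob_b_mid in the frame of tray_yellow between -0.034 and 0.034 m and z of knob_b_mid in the frame of tray_yellow between 0.024 and 0.034 m and x of knob_c_mid in the frame of tray_green between -0.034 and 0.034 m and y of knob_c_mid in the frame of tray_green between -0.034 and 0.034 m and z of knob_c_mid in the frame of tray_green between 0.024 and 0.034 m); the robot touches nothing.
It fails at once if the oil can is knocked about (moved more than 30 mm) (distance of oil_mid from where it was at the start of the episode above 0.03 m).
It fails at once if the caliper is knocked about (moved more than 30 mm) (distance of caliper_mid from where it was at the start of the episode above 0.03 m).
It fails at once if the wrench is knocked about (moved more than 30 mm) (distance of wrench_grip from where it was at the start of the episode above 0.03 m).
It fails at once if the oversize knob is forced into the GO part of the slot (x of knob_b_mid in the frame of gauge between -0.012 and 0.08 m and y of knob_b_mid in the frame of gauge between -0.02 and 0.02 m and z of knob_b_mid in the frame of gauge below 0.038 m).
It fails at once if the good knob is forced into the NO-GO part of the slot (x of knob_c_mid in the frame of gauge between 0.04 and 0.08 m and y of knob_c_mid in the frame of gauge between -0.02 and 0.02 m and z of knob_c_mid in the frame of gauge below 0.038 m).
It also fails if it takes over 72 s, if anything falls off the work surface, if the arm or the gripper's body presses on something with over 40 N, if the wrist force passes 120 N, or if a joint passes its speed limit or range.

### The arm

A 6-joint arm with a two-finger parallel gripper is mounted at the origin on the work surface. World frame = base frame: x ahead of the robot, y to its left, z up, the work surface at z = 0. Lengths are in m, angles in rad, forces in N, time in s.
With the tool pointing down it reaches from about 0.3 to 0.775 m from the base axis. Payload 14.6 kg.
Tool frame: the origin (TCP) lies at the centre of the arm's flange, where the gripper is bolted on; the fingertips stand 199 mm ahead of it and the grasp point (between the pads) lies 180 mm ahead of it; z points along the fingers, y is the line along which they close (so a half turn about z gives the same grasp; the last joint's range is limited). The gripper opens to 94 mm and grips with 3 to 60 N. Pads are 16 mm wide; open, the fingers measure 119 mm over their backs; the gripper's body (75 mm by 177 mm) begins 78 mm behind the grasp point.
Start: joints at [1.251, 0.3, 1.521, -0, 1.321, -0.067], TCP at [0.138, 0.533, 0.405] pointing down, gripper open.
Joint ranges: [-3.03, 3.03], [-0.79, 2.21], [0.23, 2.52], [-1.04, 4.18], [0, 3.07], [-2.55, 2.55]. Speed limits (rad/s): [2.22, 2.22, 2.57, 3.14, 3.14, 3.14].

### API

Orientations are given as [roll, pitch, yaw] about the fixed x, y, z axes, in that order (R = Rz(yaw) Ry(pitch) Rx(roll)).
In Python, from station import ctrl gives the robot as it stands. The module is installed in compiled form; this text tells all that it offers.
- The arm moves only by the tool servo_tool, never from a script. Its argument "motion" is a list of rows, each a list of 5 numbers: the closure, from 0 (fully open) to 1 (shut), then the shift along the world's x, y, z in cm, then the turn about the world's z in degrees. A call has 1 to 20 rows; each row is the pose to reach, as a shift and turn from the pose commanded when the call began; what a row does not reach only later rows make up. A row lasts 1/8 s, in which the tool goes at most 62.5 mm and 10.7 degrees, less where a joint would pass 70% of its speed; a pose out of reach is approached as far as the arm can. A call with a gripper value outside its range is refused whole. The fingers move at their own pace and stop on an object; "squeeze" is the grip in N (left out, the last holds). Time passes only in rows, so rows that repeat a pose let the fingers close. It gives the time, the measured TCP pose, the force, the opening and the grip force at its end, in the units of the state.
- ctrl.get_obs(): the state, without advancing time (a new reading comes with each control period).
- ctrl.camera(name): name is "scene" or "top" or "wrist"; returns a dict with "image" (480x640x3 uint8, red, green, blue), "fx", "fy", "cx", "cy" (pixels), "dist" ([k1, k2, p1, p2, k3] as OpenCV has them; the pictures are not rectified), "camera_from_world" (4x4, takes a point from world to camera coordinates); the wrist camera has in their place "hand_eye" (4x4, takes a point from camera to tool coordinates, whose origin is the TCP and whose axes are the flange's). Camera axes: x right, y up, looking along -z (the intrinsics and any distortion apply to the point x, -y, -z); pixel columns grow to the right and rows downward; lengths in m; the calibration is good to about 2 mm. A picture is of the moment at which its call begins: read the wrist's pose just before it. There is no depth.
- ctrl.hand_in(): hands the job in; it is judged then, once.
The state is a dict: "time_s": time; "qpos": joint angles; "joint_vel": joint speeds; "tau": joint torques, N m; "ee_pos": TCP position; "eef_rot": TCP orientation; "force": force on the tool from outside, world axes, zero at the start; "moment": the same for the moment, N m; "grip_width": finger opening in m; "grip_force": force on a finger pad.
Only numpy, scipy, OpenCV 4.12 (cv2) and the standard library are available. Lean on these libraries where they do the work, as an engineer would, in place of code of your own. Each camera call takes 0.05 s, during which the arm holds its last target. There are 200 camera calls.

## Working session

There is one attempt and no reset: what is moved stays moved. The work goes in short steps, Python scripts to look and compute and a tool call to move; the robot and the scene stay as the last step left them, time stands still between calls to the robot, and variables do not carry over. Pictures are saved under pics/ and viewed, at most 10 in all, crops included, and the job is handed in when it is done.

Besides the shell and the picture viewer there is one more tool, called after "Call:" by a JSON object that holds its "op" and its "data", one argument or row to a line. servo_tool: Moves the arm, as the interface text tells. Its arguments: {"type":"object","properties":{"motion":{"type":"array","items":{"type":"array","items":{"type":"number"}}},"squeeze":{"type":"number"}},"required":["motion"]}

```bash
mkdir -p pics
cat > h.py <<'E'
import numpy as np, cv2
from station import ctrl
def snap(name,fn=None):
    o=ctrl.get_obs(); c=ctrl.camera(name); c['obs']=o
    if fn: cv2.imwrite('pics/'+fn,cv2.cvtColor(c['image'],cv2.COLOR_RGB2BGR))
    return c
def RPY(r):
    from scipy.spatial.transform import Rotation as R
    return R.from_euler('xyz',r).as_matrix()
def cw(c):
    if 'camera_from_world' in c: return np.linalg.inv(c['camera_from_world'])
    T=np.eye(4);T[:3,:3]=RPY(c['obs']['eef_rot']);T[:3,3]=c['obs']['ee_pos']
    return T@c['hand_eye']
def px2w(c,uv,z):
    K=np.array([[c['fx'],0,c['cx']],[0,c['fy'],c['cy']],[0,0,1.]])
    p=cv2.undistortPoints(np.array(uv,float).reshape(-1,1,2),K,np.array(c['dist'],float)).reshape(-1,2)
    W=cw(c); d=np.c_[p[:,0],-p[:,1],-np.ones(len(p))]@W[:3,:3].T; o=W[:3,3]
    return o+d*((z-o[2])/d[:,2])[:,None]
def w2px(c,P):
    K=np.array([[c['fx'],0,c['cx']],[0,c['fy'],c['cy']],[0,0,1.]])
    T=np.linalg.inv(cw(c)); q=np.atleast_2d(P)@T[:3,:3].T+T[:3,3]; q=q*[1,-1,-1]
    return cv2.projectPoints(q,np.zeros(3),np.zeros(3),K,np.array(c['dist'],float))[0].reshape(-1,2)
E
python3 - <<'E'
from h import *
c=snap('top','top0.png'); s=snap('scene','scene0.png')
print(cw(c).round(3),c['fx'],c['dist']); print(cw(s)[:3,3]); print(ctrl.get_obs())
E
```

```text
[[ 6.000e-03  9.950e-01 -9.600e-02  4.350e-01]
 [-1.000e+00  6.000e-03  1.000e-03  5.200e-02]
 [ 1.000e-03  9.600e-02  9.950e-01  1.433e+00]
 [ 0.000e+00  0.000e+00  0.000e+00  1.000e+00]] 592.416895433691 [-0.1270217  0.         0.         0.         0.       ]
[ 1.08106952 -0.9149342   0.90436221]
{'time_s': 0.1, 'qpos': array([ 1.25138501e+00,  3.00420697e-01,  1.52150883e+00, -2.62008475e-05,
        1.32064976e+00, -6.66051201e-02]), 'joint_vel': array([-1.25786135e-03, -9.32776005e-05, -6.00390655e-04,  5.34205222e-04,
       -1.63401488e-03,  7.42152151e-04]), 'tau': array([ 1.03213697e-03, -5.32659960e+01, -3.53285587e+01,  7.08943186e-02,
        2.35424400e-02, -5.58960767e-05]), 'ee_pos': array([0.13756734, 0.53249466, 0.40414443]), 'eef_rot': array([-3.14060652e+00, -4.03435382e-05,  2.88879294e+00]), 'force': array([-0.17748415,  0.50236815,  0.09735579]), 'moment': array([-0.00365866, -0.02637804,  0.01792311]), 'grip_force': 0.0, 'grip_width': 0.09403229629716704}
```

View pics/top0.png

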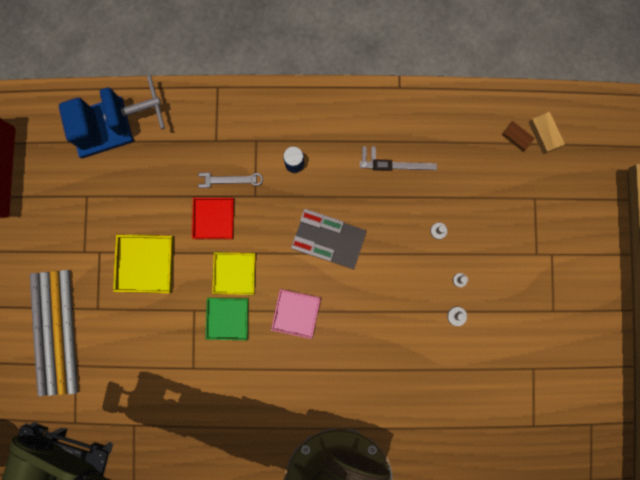

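View pics/scene0.png

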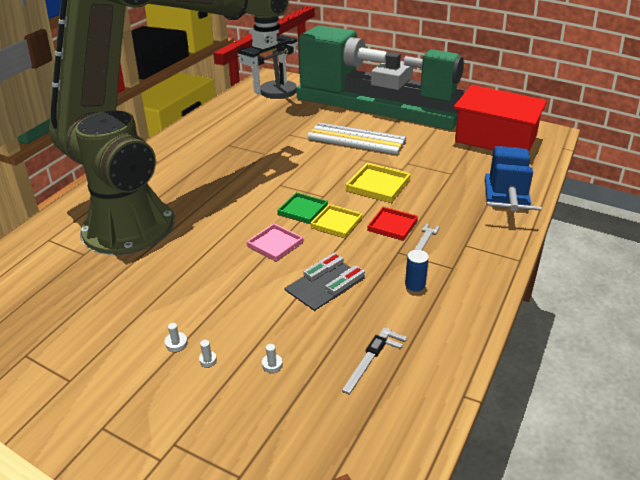

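The top view shows the gauge at about (329,239) with its bare end right. The knobs are at (439,231), (461,280) and (457,317). The trays are red (213,218), small yellow (234,273) and green (228,318); the decoys are pink and the large yellow. Next I measure them.

Run:
```python
from h import *
c=snap('top'); im=c['image']; hsv=cv2.cvtColor(im,cv2.COLOR_RGB2HSV)
def blobs(m,roi,amin=6):
    x0,y0,x1,y1=roi; z=np.zeros_like(m); z[y0:y1,x0:x1]=m[y0:y1,x0:x1]
    return [k for k in cv2.findContours(z,cv2.RETR_EXTERNAL,cv2.CHAIN_APPROX_NONE)[0] if cv2.contourArea(k)>amin]
for n,lo,hi,roi in [('red',(0,150,90),(8,255,255),(185,190,245,250)),('yel',(22,150,120),(35,255,255),(205,245,262,300)),('grn',(50,100,60),(80,255,255),(200,290,255,345))]:
    for k in blobs(cv2.inRange(hsv,lo,hi),roi,100):
        r=cv2.minAreaRect(k); w=px2w(c,cv2.boxPoints(r),.016)[:,:2]
        e=w[1]-w[0]; print(n,w.mean(0).round(4),'sides',np.linalg.norm(e).round(3),np.linalg.norm(w[2]-w[1]).round(3),'yaw',np.degrees(np.arctan2(e[1],e[0])).round(1))
# gauge: non-wood (low saturation, or stripes) in ROI
roi=(280,200,375,275)
m=cv2.bitwise_not(cv2.inRange(hsv,(5,90,60),(22,255,255)))
plate=cv2.inRange(hsv,(0,0,0),(180,70,110))
for k in blobs(m,roi,300):
    r=cv2.minAreaRect(k);w=px2w(c,cv2.boxPoints(r),.008)[:,:2]
    print('gauge',w.mean(0).round(4),w.round(4).tolist(),np.linalg.norm(w[1]-w[0]),np.linalg.norm(w[2]-w[1]))
for n,lo,hi in [('gs',(45,80,40),(90,255,255)),('rs',(0,150,60),(8,255,255))]:
    for k in blobs(cv2.inRange(hsv,lo,hi),roi,10):
        print(n,px2w(c,[k.reshape(-1,2).mean(0)],.02)[0,:2].round(4))
# knobs: bright low-sat
b=cv2.inRange(hsv,(0,0,120),(180,60,255))
for k in blobs(b,(400,210,490,340),20):
    (u,v),r=cv2.minEnclosingCircle(k); print('knob px',u,v,r,px2w(c,[(u,v)],.012)[0,:2].round(4), 'diam', 2*r*1.42/c['fx'])
for n,p,z in [('oil',(294,155),.085),('calL',(362,160),.005),('calR',(436,166),.005),('wrL',(200,181),.005),('wrR',(261,179),.005)]:
    print(n,px2w(c,[p],z)[0,:2].round(3))
```

```text
red [0.63   0.3081] sides 0.101 0.1 yaw -89.8
yel [0.4958 0.2545] sides 0.102 0.102 yaw -0.7
grn [0.3871 0.2693] sides 0.099 0.097 yaw -89.4
gauge [0.5811 0.0271] [[0.5573, 0.1188], [0.6548, 0.0875], [0.6046, -0.065], [0.5077, -0.0327]] 0.10246331742786108 0.16048856019076557
gs [0.5478 0.0428]
gs [0.6161 0.0198]
rs [0.5635 0.0902]
rs [0.6318 0.0668]
knob px 457.0 316.0 9.486932754516602 [ 0.3954 -0.2833] diam 0.0454796094279233
knob px 460.0 279.5 7.159010887145996 [ 0.4832 -0.2916] diam 0.03431973509906477
knob px 438.5 230.5 7.905794143676758 [ 0.6019 -0.2405] diam 0.03789975529243677
oil [0.768 0.109]
calL [ 0.776 -0.055]
calR [ 0.763 -0.238]
wrL [0.722 0.343]
wrR [0.727 0.193]
```

Call:
{"op": "servo_tool", "data": {
  "motion": [
    [0,4,-4.5,0,-1],
    [0,8,-9,0,-2],
    [0,12,-13.5,0,-3],
    [0,16,-18,0,-3.7],
    [0,20,-22.5,0,-3.7],
    [0,24,-27,0,-3.7],
    [0,28,-31.5,0,-3.7],
    [0,32,-36,0,-3.7],
    [0,36,-40.5,0,-3.7],
    [0,40,-45,0,-3.7],
    [0,42,-51,0,-3.7],
    [0,42,-51,0,-3.7],
    [0,42,-51,0,-3.7]
  ]
}}

```text
time_s: 1.78
ee_pos: [0.5574, 0.0228, 0.4044]
eef_rot: [3.142, -0.001, 2.824]
force: [-0.4, -0.4, 0.1]
grip_width: 0.0939
grip_force: 0.0
```

Run:
```python
from h import *
c=snap('wrist','w1.png'); print(c['hand_eye'].round(4),c['fx'],c['dist'],c['obs']['ee_pos'],c['obs']['eef_rot'],c['obs']['force'])
print(w2px(c,[[.581,.027,.006],[.6046,-.065,.006],[.5077,-.0327,.006]]))
```

```text
[[ 6.00e-04  9.67e-01  2.55e-01  7.47e-02]
 [ 1.00e+00 -5.00e-04 -5.00e-04 -3.00e-04]
 [-4.00e-04  2.55e-01 -9.67e-01  1.82e-02]
 [ 0.00e+00  0.00e+00  0.00e+00  1.00e+00]] 355.3000726708682 [-0.05513918  0.          0.          0.          0.        ] [0.55741683 0.02277031 0.40439907] [ 3.14157080e+00 -6.24244120e-04  2.82382818e+00] [-0.35112407 -0.44511891  0.09119567]
[[331.46330638 231.4875982 ]
 [261.04975109 274.87912701]
 [257.41666048 185.259495  ]]
```

View pics/w1.png

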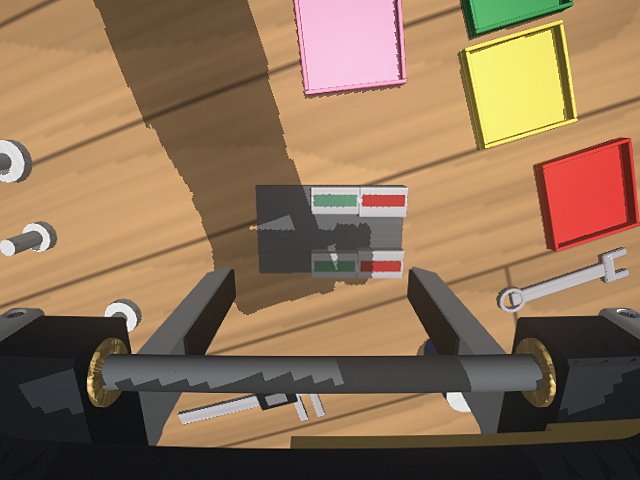

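Wrist view: the gauge is centred near (332,230), with stripes at (334,201), (383,201), (334,266) and (381,264). The bare end is to the left, and the knobs sit at the left edge. I'll measure the gauge from the stripes and plate here.

Run:
```python
from h import *
c=snap('wrist'); hsv=cv2.cvtColor(c['image'],cv2.COLOR_RGB2HSV)
S={}
for n,lo,hi in [('g',(45,60,30),(90,255,255)),('r',(0,130,60),(8,255,255)),('r2',(172,130,60),(180,255,255))]:
    m=cv2.inRange(hsv,lo,hi); z=np.zeros_like(m); z[180:285,300:410]=m[180:285,300:410]
    for k in cv2.findContours(z,cv2.RETR_EXTERNAL,cv2.CHAIN_APPROX_NONE)[0]:
        if cv2.contourArea(k)<100: continue
        r=cv2.minAreaRect(k); w=px2w(c,[r[0]],.02)[0]; print(n,r,w.round(4)); S.setdefault(n,[]).append(w)
g=np.mean(S['g'],0);r=np.mean(S.get('r',S.get('r2')),0);d=r-g;print('yaw',np.degrees(np.arctan2(d[1],d[0])),np.linalg.norm(d),'ctr',((g+r)/2-.03*d/np.linalg.norm(d)).round(4))
g=cv2.cvtColor(c['image'],cv2.COLOR_RGB2GRAY)
for u in (320,345,370,395): print(u,g[180:285,u].tolist())
```

```text
g ((333.5, 266.5), (9.0, 39.0), 90.0) [0.6158 0.0184 0.02  ]
g ((334.4999694824219, 200.0), (40.99999237060547, 9.999998092651367), -0.0) [0.5463 0.0416 0.02  ]
r ((379.5, 266.0), (10.0, 39.0), 90.0) [0.6309 0.0664 0.02  ]
r ((382.5, 200.5), (11.0, 41.0), 90.0) [0.5623 0.089  0.02  ]
yaw 71.92099533644115 0.05017718355069516 ctr [0.5796 0.0253 0.02  ]
320 [183, 185, 185, 190, 173, 77, 80, 143, 226, 211, 203, 204, 211, 213, 188, 113, 131, 131, 131, 132, 131, 131, 128, 130, 130, 124, 160, 209, 199, 199, 201, 198, 200, 187, 143, 107, 108, 112, 110, 109, 108, 107, 111, 110, 108, 112, 111, 111, 106, 88, 82, 63, 65, 64, 66, 63, 63, 63, 62, 63, 62, 63, 63, 63, 64, 64, 63, 64, 64, 64, 71, 75, 74, 90, 114, 106, 104, 104, 105, 107, 97, 75, 70, 72, 72, 72, 73, 72, 72, 71, 71, 82, 101, 106, 104, 104, 105, 102, 96, 91, 92, 91, 92, 90, 92]
345 [181, 181, 182, 187, 176, 102, 79, 143, 229, 213, 208, 206, 211, 213, 188, 109, 133, 136, 135, 134, 134, 137, 134, 134, 133, 126, 160, 212, 202, 199, 199, 198, 201, 190, 148, 108, 110, 114, 111, 112, 111, 112, 116, 102, 60, 66, 68, 67, 68, 69, 66, 67, 69, 66
[... 543 characters left out ...]
116, 107, 82, 80, 83, 99, 111, 108, 107, 108, 107, 108, 107, 106, 101, 82, 59, 63, 65, 62, 64, 64, 64, 64, 59, 76, 104, 111, 106, 100, 97, 100, 134, 157, 153, 149, 150, 154, 160]
395 [181, 182, 177, 180, 175, 104, 85, 125, 236, 217, 212, 210, 209, 213, 203, 111, 104, 109, 107, 107, 107, 109, 109, 108, 107, 102, 132, 193, 210, 203, 206, 207, 205, 199, 199, 198, 191, 149, 106, 113, 113, 116, 117, 115, 114, 112, 114, 113, 114, 113, 111, 112, 114, 112, 112, 111, 112, 111, 114, 116, 112, 111, 111, 110, 109, 111, 114, 107, 90, 91, 98, 159, 208, 198, 194, 194, 193, 194, 193, 192, 164, 106, 96, 102, 101, 102, 101, 98, 100, 99, 95, 120, 175, 201, 194, 190, 187, 208, 200, 161, 165, 165, 163, 162, 158]
```

Call:
{"op": "servo_tool", "data": {
  "motion": [
    [0,-1,-5,0,0.1],
    [0,-2.2,-10,-2,0.1],
    [0,-3.4,-15,-4,0.1],
    [0,-4.8,-20.5,-6,0.1],
    [0,-6.2,-26,-8,0.1],
    [0,-7.4,-31.5,-9,0.1],
    [0,-7.4,-31.5,-9,0.1],
    [0,-7.4,-31.5,-9,0.1]
  ]
}}

```text
time_s: 2.88
ee_pos: [0.484, -0.2913, 0.3149]
eef_rot: [3.141, 0.0, 2.827]
force: [-0.0, 0.7, 0.7]
grip_width: 0.0939
grip_force: 0.0
```

```bash
cat >> h.py <<'E'
def knob(fn=None,guess=None):
    """stem-top and flange discs near guess in wrist view"""
    c=snap('wrist',fn); hsv=cv2.cvtColor(c['image'],cv2.COLOR_RGB2HSV)
    m=cv2.inRange(hsv,(0,0,90),(180,60,255)); u,v=w2px(c,[[*guess,.02]])[0]
    print('tcp',c['obs']['ee_pos'].round(4),'guess px',u.round(),v.round())
    for k in cv2.findContours(m,cv2.RETR_EXTERNAL,cv2.CHAIN_APPROX_NONE)[0]:
        x,y,w,h=cv2.boundingRect(k)
        if cv2.contourArea(k)>100 and abs(x+w/2-u)<70 and abs(y+h/2-v)<70: print('blob',x,y,w,h,px2w(c,[(x+w/2,y+w/2)],.052)[0].round(4),px2w(c,[(x+w/2,y+h-w/2)],.012)[0].round(4))
    return c
E
python3 - <<'E'
from h import *
knob('w2.png',(.483,-.292))
E
```

```text
tcp [ 0.484  -0.2913  0.3149] guess px 320.0 236.0
blob 299 210 41 48 [ 0.4707 -0.2883  0.052 ] [ 0.4858 -0.2934  0.012 ]
```

View pics/w2.png

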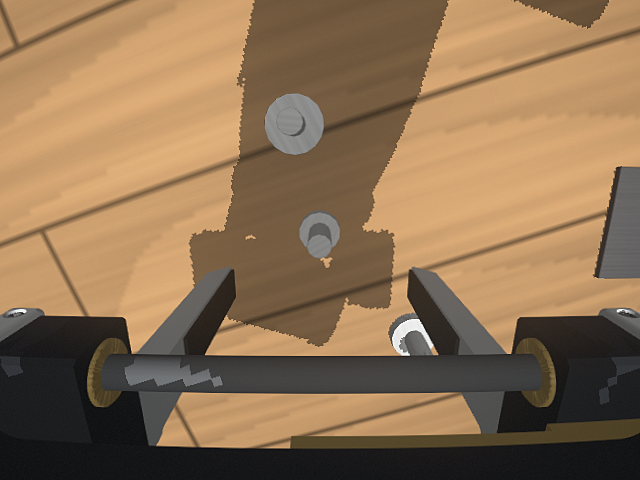

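The stem top is at about (319,246) and the flange at about (320,232), so the knob is nearly between the fingers.

Run:
```python
from h import *
c=snap('wrist')
print(px2w(c,[(319,246)],.052).round(4),px2w(c,[(319.5,232)],.012).round(4),px2w(c,[(294.5,124)],.012).round(4),px2w(c,[(290.5,121.5)],.052).round(4))
```

```text
[[ 0.4817 -0.292   0.052 ]] [[ 0.4816 -0.2917  0.012 ]] [[ 0.3941 -0.2835  0.012 ]] [[ 0.3944 -0.2834  0.052 ]]
```

Call:
{"op": "servo_tool", "data": {
  "motion": [
    [0,-0.2,-0.1,-4,0],
    [0.3,-0.2,-0.1,-8,0],
    [0.4,-0.2,-0.1,-9.6,0],
    [1,-0.2,-0.1,-9.6,0],
    [1,-0.2,-0.1,-9.6,0],
    [1,-0.2,-0.1,-9.6,0],
    [1,-0.2,-0.1,-9.6,0],
    [1,-0.2,-0.1,-9.6,0]
  ],
  "squeeze": 12
}}

```text
time_s: 3.98
ee_pos: [0.4816, -0.2935, 0.2189]
eef_rot: [-3.141, 0.0, 2.826]
force: [-0.2, 0.4, -0.4]
grip_width: 0.0272
grip_force: 0.0
```

Call:
{"op": "servo_tool", "data": {
  "motion": [
    [1,0,0,0,0],
    [1,0,0,0,0],
    [1,0,0,3,0],
    [1,1.2,4,5,0],
    [1,2.9,9.5,5,0],
    [1,4.6,15,5,0],
    [1,6.3,20.5,5,0],
    [1,8,26,5,0],
    [1,8.3,27.2,5,0],
    [1,8.3,27.2,5,0],
    [1,8.3,27.2,5,0]
  ]
}}

```text
time_s: 5.35
ee_pos: [0.5643, -0.0227, 0.2686]
eef_rot: [-3.141, -0.0, 2.825]
force: [-0.5, -0.7, -1.1]
grip_width: 0.0175
grip_force: 12.0
```

Run:
```python
from h import *
c=snap('wrist','w3.png'); print(c['obs']['ee_pos'],c['obs']['eef_rot'],c['obs']['grip_width'])
```

```text
[ 0.56434719 -0.02274398  0.26858067] [-3.14137415e+00 -1.85770408e-04  2.82468861e+00] 0.017492827011319066
```

View pics/w3.png

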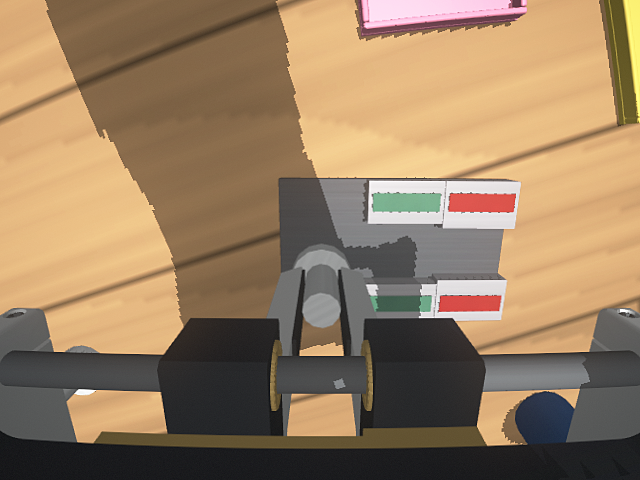

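Knob is in hand: stem top centre at about (321,309). The green stripes are at (406,202) and (402,300), the red at (482,203) and (470,303). I compute the lateral offset of knob and slot from this one view.

```bash
cat >> h.py <<'E'
def inhand(stem,gu=(.5798,.0257)):
    """stem top px -> offsets of held knob to TCP and to gauge (gauge axes, mm); gauge re-measured from stripes if all seen"""
    c=snap('wrist'); o=c['obs']; e=np.array([np.cos(np.radians(71.9)),np.sin(np.radians(71.9))]); n=np.array([-e[1],e[0]])
    hsv=cv2.cvtColor(c['image'],cv2.COLOR_RGB2HSV); P={}
    for q,lo,hi in [('g',(45,60,30),(90,255,255)),('r',(0,130,60),(8,255,255))]:
        for k in cv2.findContours(cv2.inRange(hsv,lo,hi),cv2.RETR_EXTERNAL,cv2.CHAIN_APPROX_NONE)[0]:
            r=cv2.minAreaRect(k); s=sorted(r[1]); w=px2w(c,[r[0]],.02)[0,:2]
            if s[0]>8 and np.hypot(*(w-gu))<.08: d=w-gu; P.setdefault(q,[]).append((d@e*1e3,d@n*1e3)); print(q,np.round(P[q][-1],1),np.round(r[1]))
    zt=o['ee_pos'][2]-.18-.039+.052; s=px2w(c,[stem],zt)[0,:2]
    print('tcp',o['ee_pos'].round(4),'stem',s.round(4),'stem-tcp along,across mm',((s-o['ee_pos'][:2])@e*1e3).round(1),((s-o['ee_pos'][:2])@n*1e3).round(1),'stem in gauge',((s-gu)@e*1e3).round(1),((s-gu)@n*1e3).round(1),
     'tcp in gauge',((o['ee_pos'][:2]-gu)@e*1e3).round(1),((o['ee_pos'][:2]-gu)@n*1e3).round(1))
E
python3 - <<'E'
from h import *
inhand((321,309))
E
```

```text
g [  5.2 -36.6] [15. 61.]
g [ 4.9 36.3] [67. 18.]
r [ 55.  -36.2] [15. 61.]
r [55.5 36.3] [18. 66.]
tcp [ 0.5643 -0.0228  0.2686] stem [ 0.5638 -0.0229] stem-tcp along,across mm -0.2 0.4 stem in gauge -51.2 0.1 tcp in gauge -50.9 -0.4
```

Call:
{"op": "servo_tool", "data": {
  "motion": [
    [1,0,0,-2.5,0],
    [1,0,0,-4,0],
    [1,0,0,-4.35,0],
    [1,0,0,-4.35,0],
    [1,0.31,0.95,-4.35,0],
    [1,0.56,1.71,-4.35,0],
    [1,0.75,2.28,-4.35,0],
    [1,0.93,2.85,-4.35,0],
    [1,0.93,2.85,-4.35,0]
  ]
}}

```text
time_s: 6.58
ee_pos: [0.5739, 0.0075, 0.2251]
eef_rot: [-3.142, 0.0, 2.827]
force: [0.2, -0.1, -0.3]
grip_width: 0.0178
grip_force: 12.0
```

Call:
{"op": "servo_tool", "data": {
  "motion": [
    [1,0.31,0.95,0,0],
    [1,0.62,1.9,0,0],
    [1,0.93,2.85,0,0],
    [1,1.12,3.42,0,0],
    [1,1.24,3.8,0,0],
    [1,1.37,4.18,0,0],
    [1,1.49,4.56,0,0],
    [1,1.49,4.56,0,0]
  ]
}}

```text
time_s: 7.58
ee_pos: [0.5888, 0.0528, 0.2251]
eef_rot: [-3.142, -0.0, 2.826]
force: [-0.2, -0.6, -1.3]
grip_width: 0.0179
grip_force: 12.0
```

Call:
{"op": "servo_tool", "data": {
  "motion": [
    [1,0.16,0.48,0,0],
    [1,0.31,0.95,0,0],
    [1,0.47,1.43,0,0],
    [1,0.62,1.9,0,0],
    [1,0.84,2.57,0,0],
    [1,0.84,2.57,0,0],
    [1,0.84,2.57,0,0]
  ]
}}

```text
time_s: 8.45
ee_pos: [0.5971, 0.0783, 0.2251]
eef_rot: [-3.142, -0.0, 2.826]
force: [1.0, -0.2, 0.6]
grip_width: 0.0177
grip_force: 12.0
```

Call:
{"op": "servo_tool", "data": {
  "motion": [
    [1,0,0,3,0],
    [1,0.3,3,5,0],
    [1,0.9,8,5,0],
    [1,1.6,13,5,0],
    [1,2.4,18,5,0],
    [1,3.3,22.8,5,0],
    [1,3.3,22.8,4,0],
    [1,3.3,22.8,1.5,0],
    [1,3.3,22.8,0.2,0],
    [1,3.3,22.8,-0.15,0],
    [1,3.3,22.8,-0.15,0],
    [0.5,3.3,22.8,-0.15,0],
    [0.5,3.3,22.8,-0.15,0],
    [0.5,3.3,22.8,-0.15,0],
    [0.5,3.3,22.8,4,0],
    [0.5,3.3,22.8,8,0],
    [0.5,3.3,22.8,8,0]
  ]
}}

```text
time_s: 10.58
ee_pos: [0.6304, 0.3065, 0.3092]
eef_rot: [3.138, 0.005, 2.826]
force: [0.5, -0.3, -1.0]
grip_width: 0.0468
grip_force: 0.0
```

Run:
```python
from h import *
c=snap('wrist','w4.png'); print(c['obs']['ee_pos'],c['obs']['eef_rot'])
```

```text
[0.63039811 0.30648959 0.30915786] [3.13752998 0.00464149 2.82608675]
```

View pics/w4.png

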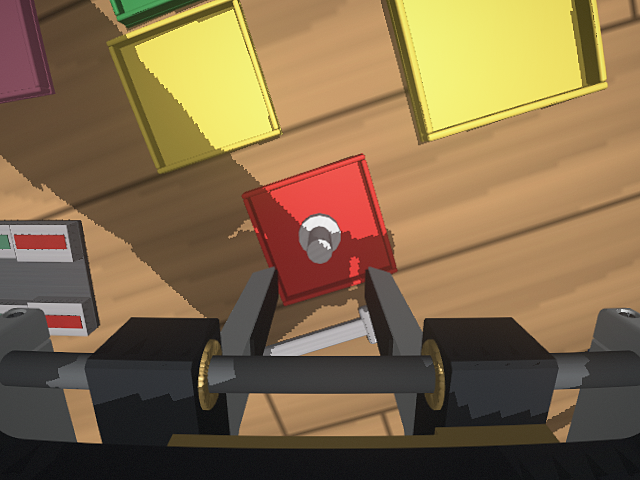

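The first knob stands upright and centred in the red tray, at (320,237). Next is the knob at (0.602,-0.2405).

Call:
{"op": "servo_tool", "data": {
  "motion": [
    [0.5,-0.3,-5,0,0],
    [0.5,-0.6,-10.5,0,0],
    [0.5,-0.9,-16,0,0],
    [0.5,-1.2,-21.5,0,0],
    [0.5,-1.5,-27,0,0],
    [0.5,-1.8,-32.5,0,0],
    [0.5,-2,-38,0,0],
    [0.5,-2.3,-43.5,0,0],
    [0.5,-2.6,-49,0,0],
    [0.5,-2.9,-54.6,0,0],
    [0.5,-2.9,-54.6,0,0],
    [0.5,-2.9,-54.6,0,0]
  ]
}}

```text
time_s: 12.12
ee_pos: [0.6011, -0.2393, 0.304]
eef_rot: [3.141, -0.002, 2.826]
force: [-1.0, 1.1, 0.6]
grip_width: 0.0472
grip_force: 0.0
```

Run:
```python
from h import *
c=knob('w5.png',(.602,-.2405)); print(c['obs']['eef_rot'])
```

```text
tcp [ 0.6011 -0.2393  0.304 ] guess px 320.0 243.0
blob 293 214 50 55 [ 0.5901 -0.238   0.052 ] [ 0.6043 -0.243   0.012 ]
[ 3.14117831e+00 -1.87370124e-03  2.82577667e+00]
```

View pics/w5.png

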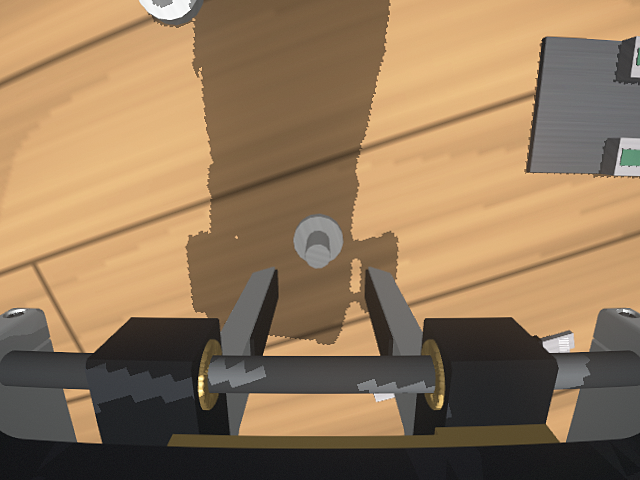

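Stem top is at (318,256), flange at (318,239).

Run:
```python
from h import *
c=snap('wrist'); print(px2w(c,[(318,256)],.052).round(4),px2w(c,[(318,239.5)],.012).round(4))
```

```text
[[ 0.6021 -0.2413  0.052 ]] [[ 0.6012 -0.2413  0.012 ]]
```

Call:
{"op": "servo_tool", "data": {
  "motion": [
    [0.5,0.05,-0.2,-4,0],
    [0.5,0.05,-0.2,-7.5,0],
    [0.5,0.05,-0.2,-8.5,0],
    [1,0.05,-0.2,-8.5,0],
    [1,0.05,-0.2,-8.5,0],
    [1,0.05,-0.2,-8.5,0],
    [1,0.05,-0.2,-8.5,0],
    [1,0.05,-0.2,-8.5,0]
  ]
}}

```text
time_s: 13.22
ee_pos: [0.6018, -0.2418, 0.2212]
eef_rot: [-3.141, 0.001, 2.826]
force: [-1.5, 0.5, 5.6]
grip_width: 0.0177
grip_force: 12.0
```

Call:
{"op": "servo_tool", "data": {
  "motion": [
    [1,0,0,2,0],
    [1,-0.3,2,4.5,0],
    [1,-1,6.5,5,0],
    [1,-1.8,11.5,5,0],
    [1,-2.7,16.5,5,0],
    [1,-3.75,21.9,5,0],
    [1,-3.75,21.9,5,0],
    [1,-3.75,21.9,5,0]
  ]
}}

```text
time_s: 14.22
ee_pos: [0.5643, -0.023, 0.2711]
eef_rot: [3.142, 0.001, 2.826]
force: [-0.2, -0.6, -0.9]
grip_width: 0.0174
grip_force: 12.0
```

```bash
cat >> h.py <<'E'
def stemtop(c):
    g=cv2.GaussianBlur(cv2.cvtColor(c['image'],cv2.COLOR_RGB2GRAY),(3,3),0)[285:335,290:352]
    h=cv2.HoughCircles(g,cv2.HOUGH_GRADIENT,1,60,param1=80,param2=8,minRadius=16,maxRadius=23)
    return None if h is None else h[0]+[290,285,0]
E
python3 - <<'E'
from h import *
c=snap('wrist','w6.png'); print(c['obs']['force'],c['obs']['grip_width'],stemtop(c)); s=stemtop(c); inhand(s[0][:2])
cv2.imwrite('pics/w6c.png',cv2.resize(cv2.cvtColor(c['image'][230:350,230:420],cv2.COLOR_RGB2BGR),None,fx=3,fy=3))
E
```

```text
[-0.24173603 -0.5683471  -0.85530007] 0.017401006862970386 [[320.5        307.5         17.70000076]]
g [  5.2 -36.6] [15. 61.]
g [ 4.9 36.3] [17. 67.]
r [ 55.  -36.9] [15. 60.]
r [55.5 35.9] [65. 18.]
tcp [ 0.5644 -0.0235  0.2708] stem [ 0.5633 -0.0236] stem-tcp along,across mm -0.4 1.0 stem in gauge -52.0 0.4 tcp in gauge -51.5 -0.6
```

View pics/w6c.png

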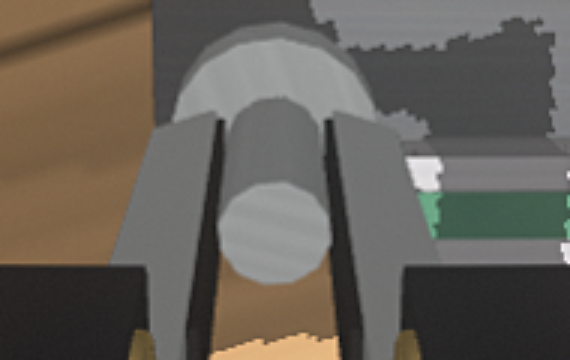

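Call:
{"op": "servo_tool", "data": {
  "motion": [
    [1,-0.04,0.01,-2.5,0],
    [1,-0.04,0.01,-4,0],
    [1,-0.04,0.01,-4.35,0],
    [1,-0.04,0.01,-4.35,0],
    [1,0.27,0.96,-4.35,0],
    [1,0.55,1.82,-4.35,0],
    [1,0.68,2.2,-4.35,0],
    [1,0.77,2.48,-4.35,0],
    [1,0.86,2.77,-4.35,0],
    [1,0.86,2.77,-4.35,0]
  ]
}}

```text
time_s: 15.58
ee_pos: [0.5728, 0.0051, 0.2267]
eef_rot: [3.142, 0.0, 2.826]
force: [0.3, 0.4, -0.9]
grip_width: 0.0177
grip_force: 12.0
```

Call:
{"op": "servo_tool", "data": {
  "motion": [
    [1,0.12,0.38,0,0],
    [1,0.25,0.76,0,0],
    [1,0.4,1.24,0,0],
    [1,0.56,1.71,0,0],
    [1,0.75,2.28,0,0],
    [1,0.93,2.85,0,0],
    [1,0.93,2.85,0,0]
  ]
}}

```text
time_s: 16.45
ee_pos: [0.5822, 0.034, 0.2266]
eef_rot: [3.141, 0.0, 2.826]
force: [0.4, -0.5, -0.7]
grip_width: 0.0174
grip_force: 12.0
```

Call:
{"op": "servo_tool", "data": {
  "motion": [
    [1,0.16,0.48,0,0],
    [1,0.3,0.9,0,0],
    [1,0.36,1.09,0,0],
    [1,0.39,1.19,0,0],
    [1,0.42,1.28,0,0],
    [1,0.42,1.28,0,0]
  ]
}}

```text
time_s: 17.2
ee_pos: [0.5864, 0.0461, 0.2267]
eef_rot: [-3.141, 0.001, 2.826]
force: [1.1, -4.5, -0.5]
grip_width: 0.0178
grip_force: 12.0
```

Call:
{"op": "servo_tool", "data": {
  "motion": [
    [1,0.03,0.05,0,0],
    [1,0.04,0.12,0,0],
    [1,0.04,0.12,0,0],
    [1,0.04,0.12,0,0]
  ]
}}

```text
time_s: 17.7
ee_pos: [0.5868, 0.047, 0.2268]
eef_rot: [-3.141, 0.001, 2.826]
force: [1.9, -7.2, 1.0]
grip_width: 0.0178
grip_force: 12.0
```

Force rises at x ≈ 22 mm, so it is stopped at the step and is the good one. It goes to the green tray.

Call:
{"op": "servo_tool", "data": {
  "motion": [
    [1,-0.06,-0.2,0,0],
    [1,-0.06,-0.2,3,0],
    [1,-2,2.5,5,0],
    [1,-5.5,6.4,5,0],
    [1,-9,10.2,5,0],
    [1,-12.5,14,5,0],
    [1,-16,17.8,5,0],
    [1,-19,21.2,5,0],
    [1,-19.9,22.2,5,0],
    [1,-19.9,22.2,3,0],
    [1,-19.9,22.2,0.6,0],
    [1,-19.9,22.2,-0.13,0],
    [1,-19.9,22.2,-0.13,0],
    [0.5,-19.9,22.2,-0.13,0],
    [0.5,-19.9,22.2,-0.13,0],
    [0.5,-19.9,22.2,-0.13,0],
    [0.5,-19.9,22.2,4,0],
    [0.5,-19.9,22.2,8,0],
    [0.5,-19.9,22.2,8,0]
  ]
}}

```text
time_s: 20.08
ee_pos: [0.3879, 0.2697, 0.3093]
eef_rot: [3.138, 0.003, 2.826]
force: [0.1, 0.8, 0.5]
grip_width: 0.047
grip_force: 0.0
```

Run:
```python
from h import *
c=snap('wrist','w7.png'); print(c['obs']['ee_pos'],c['obs']['eef_rot'])
```

```text
[0.38794506 0.26971594 0.30929084] [3.13767213 0.00342391 2.82599049]
```

View pics/w7.png

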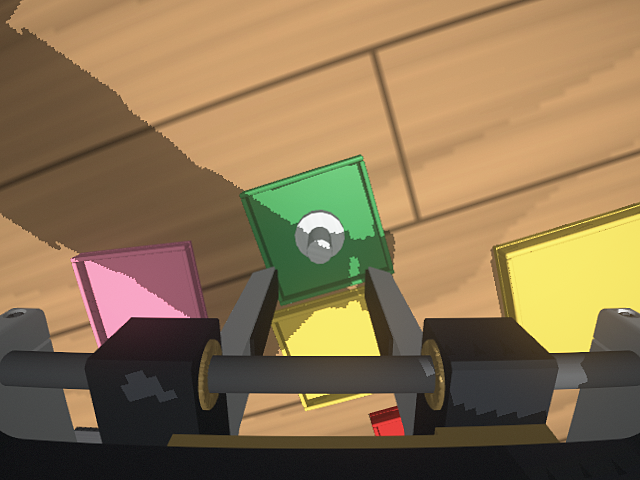

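Good knob upright in the green tray, at (320,237). Now the last knob.

Call:
{"op": "servo_tool", "data": {
  "motion": [
    [0.5,0.1,-5,0,0],
    [0.5,0.1,-10.5,0,0],
    [0.5,0.2,-16,0,0],
    [0.5,0.3,-21.5,0,0],
    [0.5,0.3,-27,0,0],
    [0.5,0.4,-32.5,0,0],
    [0.5,0.4,-38,0,0],
    [0.5,0.5,-43.5,0,0],
    [0.5,0.6,-49,0,0],
    [0.5,0.65,-53,0,0],
    [0.5,0.65,-55.3,0,0],
    [0.5,0.65,-55.3,0,0],
    [0.5,0.65,-55.3,0,0]
  ]
}}

```text
time_s: 21.75
ee_pos: [0.3943, -0.2824, 0.3063]
eef_rot: [3.141, -0.001, 2.827]
force: [-0.8, 0.9, 0.3]
grip_width: 0.0468
grip_force: 0.0
```

Run:
```python
from h import *
c=knob(None,(.3943,-.2835)); u,v=w2px(c,[[.3943,-.2835,.052]])[0]; print(u,v,c['obs']['eef_rot'])
g=cv2.cvtColor(c['image'],cv2.COLOR_RGB2GRAY)[int(v)-30:int(v)+30,int(u)-30:int(u)+30]
h=cv2.HoughCircles(g,cv2.HOUGH_GRADIENT,1,60,param1=80,param2=8,minRadius=10,maxRadius=17)
if h is not None: p=h[0][0]+[int(u)-30,int(v)-30,0]; print(p,px2w(c,[p[:2]],.052).round(4))
```

```text
tcp [ 0.3943 -0.2824  0.3063] guess px 320.0 241.0
blob 291 208 57 58 [ 0.3828 -0.2798  0.052 ] [ 0.3937 -0.2835  0.012 ]
319.6567381933017 253.28958810644878 [ 3.14110977e+00 -8.24234395e-04  2.82674732e+00]
[319.5 254.5  13. ] [[ 0.3951 -0.2839  0.052 ]]
```

Call:
{"op": "servo_tool", "data": {
  "motion": [
    [0.5,0.03,-0.13,-4,0],
    [0.5,0.03,-0.13,-7.5,0],
    [0.5,0.03,-0.13,-8.7,0],
    [1,0.03,-0.13,-8.7,0],
    [1,0.03,-0.13,-8.7,0],
    [1,0.03,-0.13,-8.7,0],
    [1,0.03,-0.13,-8.7,0],
    [1,0.03,-0.13,-8.7,0]
  ]
}}

```text
time_s: 22.8
ee_pos: [0.3946, -0.2849, 0.2205]
eef_rot: [-3.141, 0.001, 2.826]
force: [-0.5, 1.4, 6.7]
grip_width: 0.0177
grip_force: 12.0
```

Call:
{"op": "servo_tool", "data": {
  "motion": [
    [1,0,0,2,0],
    [1,1.5,2.3,4.5,0],
    [1,4.5,7,5,0],
    [1,7.5,11.6,5,0],
    [1,10.5,16.2,5,0],
    [1,13.5,20.8,5,0],
    [1,16.3,25.1,5,0],
    [1,16.95,26.1,5,0],
    [1,16.95,26.1,5,0],
    [1,16.95,26.1,5,0]
  ]
}}

```text
time_s: 24.05
ee_pos: [0.5635, -0.0249, 0.2697]
eef_rot: [-3.141, -0.0, 2.825]
force: [-0.6, -0.3, 0.2]
grip_width: 0.0181
grip_force: 12.0
```

```bash
sed -i 's/-\.18-\.039+/-.18-.0405+/' h.py
python3 - <<'E'
from h import *
c=snap('wrist'); s=stemtop(c); print(s,c['obs']['force']); inhand(s[0][:2])
E
```

```text
[[320.5        305.5         18.79999924]] [-0.63309221 -0.32068442  0.18812704]
g [  4.6 -36.2] [15. 61.]
g [ 5.  36.4] [17. 67.]
r [ 55.4 -36.7] [15. 61.]
r [55.4 36. ] [65. 18.]
tcp [ 0.5635 -0.025   0.2697] stem [ 0.562 -0.025] stem-tcp along,across mm -0.5 1.5 stem in gauge -53.7 1.2 tcp in gauge -53.2 -0.3
```

Call:
{"op": "servo_tool", "data": {
  "motion": [
    [1,0.05,-0.02,-2.5,0],
    [1,0.05,-0.02,-4,0],
    [1,0.05,-0.02,-4.3,0],
    [1,0.05,-0.02,-4.3,0],
    [1,0.36,0.93,-4.3,0],
    [1,0.61,1.69,-4.3,0],
    [1,0.7,1.98,-4.3,0],
    [1,0.75,2.12,-4.3,0],
    [1,0.75,2.12,-4.3,0]
  ]
}}

```text
time_s: 25.28
ee_pos: [0.5715, -0.0026, 0.2266]
eef_rot: [-3.142, -0.0, 2.826]
force: [-0.9, -0.5, -1.1]
grip_width: 0.0181
grip_force: 12.0
```

Call:
{"op": "servo_tool", "data": {
  "motion": [
    [1,0.03,0.1,0,0],
    [1,0.06,0.19,0,0],
    [1,0.08,0.24,0,0],
    [1,0.08,0.24,0,0]
  ]
}}

```text
time_s: 25.78
ee_pos: [0.5722, -0.0005, 0.2266]
eef_rot: [-3.141, -0.0, 2.826]
force: [-2.1, -4.2, -0.1]
grip_width: 0.0177
grip_force: 12.0
```

Call:
{"op": "servo_tool", "data": {
  "motion": [
    [1,0.02,0.05,0,0],
    [1,0.03,0.1,0,0],
    [1,0.03,0.1,0,0],
    [1,0.03,0.1,0,0]
  ]
}}

```text
time_s: 26.28
ee_pos: [0.5724, 0.0, 0.2266]
eef_rot: [-3.14, -0.0, 2.826]
force: [-2.5, -8.5, 1.8]
grip_width: 0.0177
grip_force: 12.0
```

Stopped at the mouth, so it is oversize. It goes to the small yellow tray.

Call:
{"op": "servo_tool", "data": {
  "motion": [
    [1,-0.08,-0.25,0,0],
    [1,-0.08,-0.25,3,0],
    [1,-0.8,2,5,0],
    [1,-2.3,7.2,5,0],
    [1,-3.9,12.5,5,0],
    [1,-5.5,18,5,0],
    [1,-7.1,23.3,5,0],
    [1,-7.7,25.4,5,0],
    [1,-7.7,25.4,5,0],
    [1,-7.7,25.4,3,0],
    [1,-7.7,25.4,0.6,0],
    [1,-7.7,25.4,-0.15,0],
    [1,-7.7,25.4,-0.15,0],
    [0.5,-7.7,25.4,-0.15,0],
    [0.5,-7.7,25.4,-0.15,0],
    [0.5,-7.7,25.4,-0.15,0],
    [0.5,-7.7,25.4,4,0],
    [0.5,-7.7,25.4,10,0],
    [0.5,-7.7,25.4,15,0],
    [0.5,-7.7,25.4,15,0]
  ]
}}

```text
time_s: 28.78
ee_pos: [0.4956, 0.2549, 0.3807]
eef_rot: [3.137, 0.005, 2.826]
force: [-0.3, -0.2, -0.1]
grip_width: 0.047
grip_force: 0.0
```

Run:
```python
from h import *
c=snap('wrist','w8.png'); print(c['obs']['ee_pos'],c['obs']['force'])
```

```text
[0.49561341 0.25488438 0.38067195] [-0.34444291 -0.17953419 -0.07252283]
```

View pics/w8.png

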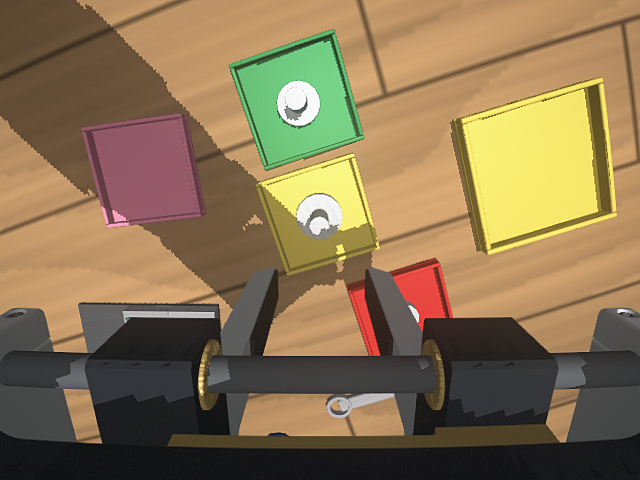

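The green knob (298,103) and yellow knob (319,216) stand upright in their trays. The red tray's knob is visible at (412,315), and the gripper is clear.

```bash
python3 -c "
from station import ctrl
print(ctrl.hand_in())"
```

```text
the job is handed in; nothing more can be done
None
```

I gauged all three knobs, stood each upright in its tray (undersize in red, good in green, oversize in the small yellow one) and handed the job in at about 29 s of the allowed 72 s; `hand_in` returned no verdict.

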